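# Slide a freshly gilded figure into the drying pen through its sprung gate

### The arm

A 6-joint arm with a two-finger parallel gripper is mounted at the origin on the work surface. World frame = base frame: x ahead of the robot, y to its left, z up, the work surface at z = 0. Lengths are in mm, angles in degrees, forces in N, time in s.
With the tool pointing down it reaches from about 300 to 850 mm from the base axis. Payload 4.2 kg.
Tool frame: the origin (TCP) lies midway between the tips of the shut fingers; the grasp point (between the pads) lies 19 mm behind it (env.grip_depth is the distance from the TCP to the grasp point, in mm); z points along the fingers, y is the line along which they close (so a half turn about z gives the same grasp; the last joint's range is limited). The gripper opens to 91 mm and grips with 3 to 60 N. Pads are 32 mm wide; open, the fingers measure 118 mm over their backs; the gripper's body (76 mm by 178 mm) begins 60 mm behind the grasp point.
Start: joints at [-1.146, 18.312, 89.639, -0, 72.044, -1.146], TCP at [575.016, 0, 213.976] pointing down, gripper open.
Joint ranges: [-177.97, 177.97], [-48.28, 115.42], [12.27, 149.76], [-77.06, 257.06], [2.81, 150.46], [-146.56, 146.56]. Speed limits (degrees/s): [147.25, 147.25, 180, 180, 180, 180].

### API

Orientations are given as [roll, pitch, yaw] about the fixed x, y, z axes, in that order (R = Rz(yaw) Ry(pitch) Rx(roll)).
In Python, from workcell import env, eyes gives the robot as it stands.
- The arm moves only by the tool send_rows, never from a script. Its argument "motion" is a list of rows, each a list of 7 numbers: the shift along the world's x, y, z normalised to -1 to 1, where 1 is 0.5 m, then the turn, a rotation vector about the world's x, y, z normalised to -1 to 1, where 1 is 60 degrees, then the opening, from -1 (shut) to 1 (fully open). A call has 1 to 20 rows; each row is the pose to reach, as a shift and turn from the pose commanded when the call began; what a row does not reach only later rows make up. A row lasts 1/8 s, in which the tool goes at most 62.5 mm and 10.7 degrees, less where a joint would pass 70% of its speed; a pose out of reach is approached as far as the arm can. A call with a number of a shift or a turn outside -1 to 1 is refused whole. A call with a gripper value outside its range is refused whole. The fingers move at their own pace and stop on an object; "squeeze" is the grip in N (left out, the last holds). Time passes only in rows, so rows that repeat a pose let the fingers close. It gives the time, the measured TCP pose, the force, the opening and the grip force at its end, in the units of the state.
- env.state(): the state, without advancing time (a new reading comes with each control period).
- eyes.grab_frame(name): name is "scene" or "side" or "wrist"; returns a dict with "pixels" (480x640x3 uint8, red, green, blue), "depth" (480x640 float32, mm along the optical axis (not along the pixel's ray), 0 where there is no reading), "fx", "fy", "cx", "cy" (pixels), "R" (3x3) and "t" (3): a world point X has camera coordinates R X + t; the wrist camera has in their place "T_tool_cam" (4x4, takes a point from camera to tool coordinates, whose origin is the TCP and whose axes are the flange's). Camera axes: x right, y down, z forward; pixel columns grow to the right and rows downward; lengths in mm; the calibration is good to about 2 mm. A picture is of the moment at which its call begins: read the wrist's pose just before it.
- env.job_done(): hands the job in; it is judged then, once.
The state is a dict: "time_s": time; "qpos": joint angles; "qvel": joint speeds; "effort": joint torques, N m; "ee_pos": TCP position; "ee_rot": TCP orientation; "force": force on the tool from outside, world axes, zero at the start; "torque": the same for the moment, N m; "gripper_width": finger opening in mm; "gripper_force": force on a finger pad.
Only numpy, scipy, OpenCV 4.12 (cv2) and the standard library are available. Lean on these libraries where they do the work, as an engineer would, in place of code of your own. Each camera call takes 0.05 s, during which the arm holds its last target. There are 200 camera calls.

### The job

Slide the wooden carrying board, with the freshly gilded figure standing on it, along the bench and in through the two red sprung flaps of the drying pen, until the whole board is inside and the flaps have swung shut behind it. Keep the board down on the bench all the way (do not lift it over the pen), let its own front push the flaps open, do not touch the figure or let it fall or slide off its place, leave the jar, mug and tin alone, and let go at the end.

Things in the scene. Friction and masses are not known exactly. Their poses are not given: they have to be found in the camera images.
- pen: Pale plywood drying pen fixed to the bench, open on top, no floor. Origin: on the bench, mid gate opening; x points into the pen (roughly the robot's left), y left, z up. Opening 130 mm wide between jambs 16 mm thick, 72 mm high, reaching 65 to 97 mm to each side. Inside 170 mm wide, 318 mm long; walls 12 mm thick, 60 mm high.
- flap_left (a joint): Left red flap (pen's +y side): 0 = shut, up to 1.6 rad swung into the pen (inward only). Upright hinge at x = 0, y = 64 mm of the pen; flap 60 mm long, 6 thick, 4 to 56 mm above the bench; open, its end reaches 60 mm into the pen. Weak spring shuts it (0.03 N m shut, 0.11 open) in about half a second; 8 mm gap between the shut flaps.
- flap_right (a joint): Right red flap, the mirror image of the left one, hinge at x = 0, y = -64 mm of the pen; 0 = shut, 1.6 rad = fully open into the pen.
- board: Loose pale wooden board flat on the bench, front roughly towards the gate: 180 mm long (x), 80 wide (y), 20 thick, about 0.35 kg. Origin: centre of underside; x to its front end, z up. Fixed upright blue handle block near the rear: centre at x = -62 mm, 40 mm long (x), 24 wide (y), 20 to 65 mm above the bench; can be pinched across its width from above to push and steer.
- handle_top (a point): Centre of the top face of the blue handle block, 65 mm above the bench, moving with the board.
- figure: Gilded figure, 131 mm tall, round foot 50 mm in diameter, about 0.15 kg, gold with a red band at the foot; loose, standing on the front half of the board, its axis about 50 mm ahead of the board's middle (within 6 mm). Origin: centre of its underside.
- jar: Bystander: amber jar with red cap, 64 mm diameter, 95 mm high. Origin: centre of its underside.
- mug: Bystander: white mug, 64 mm diameter, 85 mm high. Origin: centre of its underside.
- tin: Bystander: tin with yellow label, 68 mm diameter, 100 mm high. Origin: centre of its underside.
There are look-alikes about, which are no part of the job. Several things look just like the board: the one meant starts nearest to the robot's base.

How it is judged (in metres and radians):
On the way:
1. the board, on the bench and in the gate opening, has pushed both flaps open (each beyond 0.4 rad) (value of joint each of flap_left, flap_right above 0.4 rad and (contact force between board and flap_left above 0.1 N or contact force between board and flap_right above 0.1 N) and x of board in the frame of pen between -0.088 and 0.088 m and height (world z) of board below 0.02 m), for 0.1 s.
At the end, for the whole second after the job is handed in: The whole board lies flat on the bench inside the pen (its middle more than 93 mm past the gate), both flaps are shut (within 0.08 rad), the figure stands upright on the front half of the board within about 30 mm of its place, and all is at rest (x of board in the frame of pen between 0.093 and 0.24 m and y of board in the frame of pen between -0.06 and 0.06 m and height (world z) of board below 0.008 m and angle between board's own z axis and vertical below 0.06 rad and value of joint each of flap_left, flap_right below 0.08 rad and x of figure in the frame of board between 0.02 and 0.08 m and y of figure in the frame of board between -0.03 and 0.03 m and angle between figure's own z axis and vertical below 0.1 rad and linear speed of each of board, figure below 0.02 m/s); the robot touches nothing.
It fails at once if the board is lifted more than 25 mm off the bench or tipped by more than 0.3 rad (height (world z) of board above 0.025 m or angle between board's own z axis and vertical above 0.3 rad).
It fails at once if the robot touches the figure (contact force between any of the fingers, the arm and figure above 0.3 N).
It fails at once if the figure tips over (angle between figure's own z axis and vertical above 0.5 rad).
It fails at once if the jar, mug or tin is moved by more than 30 mm (distance of any of jar, mug, tin from where it was at the start of the episode above 0.03 m).
It also fails if it takes over 45 s, if anything falls off the work surface, if the arm or the gripper's body presses on something with over 40 N, if the wrist force passes 120 N, or if a joint passes its speed limit or range.

## Working session

There is one attempt and no reset: what is moved stays moved. The work goes in short steps, Python scripts to look and compute and a tool call to move; the robot and the scene stay as the last step left them, time stands still between calls to the robot, and variables do not carry over. Pictures are saved under pics/ and viewed, at most 10 in all, crops included, and the job is handed in when it is done.

Besides the shell and the picture viewer there is one more tool, called as a command line: name --pt "numbers of a row" for each row, then --argument value for the rest. send_rows: Moves the arm, as the interface text tells. Its arguments: {"type":"object","properties":{"motion":{"type":"array"},"squeeze":{"type":"number"}},"required":["motion"]}

```bash
mkdir -p pics; ls
cat > h.py <<'E'
import numpy as np, cv2
from workcell import env, eyes
def grab(n,save=None):
    f=eyes.grab_frame(n)
    if save: cv2.imwrite('pics/'+save,cv2.cvtColor(f['pixels'],cv2.COLOR_RGB2BGR))
    return f
def cloud(f):
    d=f['depth'].astype(float);v,u=np.mgrid[:480,:640]
    P=np.stack([(u-f['cx'])/f['fx']*d,(v-f['cy'])/f['fy']*d,d],-1)
    W=(P-f['t'])@f['R']; W[d==0]=np.nan
    return W
E
python3 - <<'E'
from h import *
for n in('scene','side'):
    f=grab(n,n+'0.png'); np.savez(n+'0.npz',**f)
    print(n,f['R'],f['t'],(f['depth']>0).mean())
E
```

```text
pics
scene [[-0.33276553  0.94297091  0.00854193]
 [ 0.60443116  0.22023336 -0.76561102]
 [-0.72383014 -0.24960595 -0.64324708]] [ 314.50002525 -260.14442413 1248.2903158 ] 0.9961067708333333
side [[ 0.9053494  -0.42408269  0.02227863]
 [-0.19234338 -0.45626433 -0.86880774]
 [ 0.37861127  0.78228942 -0.49464813]] [-578.10577397   95.13215587  699.8351951 ] 0.9957454427083333
```

View pics/scene0.png

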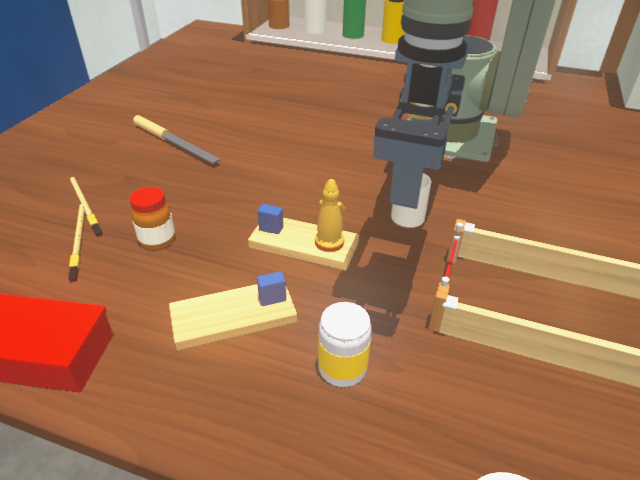

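View pics/side0.png

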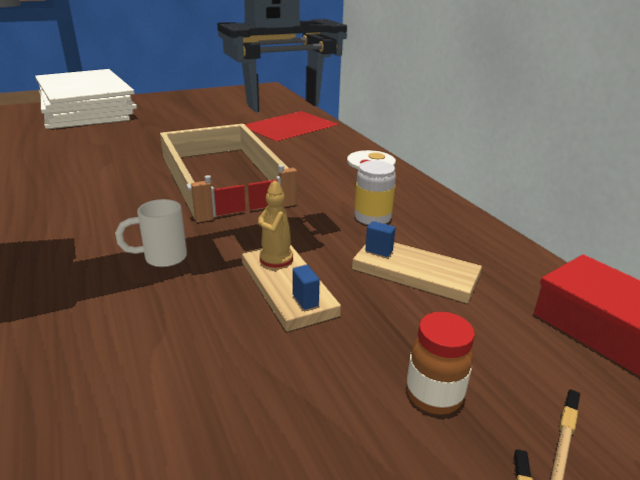

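Candidates for the board: A, the one carrying the figure (scene (303,242), handle (271,219); side (290,285)), and B, the empty one (scene (232,313), handle (272,290); side (417,267)). In the scene view the robot is at the top, so A is nearest the base. I'll measure to confirm. The pen gate is at scene (450,265), with the mug and the tin on either side of the path.

```bash
cat >> h.py <<'E'
def comps(f,mask,minpx=60):
    W=cloud(f);n,l,s,c=cv2.connectedComponentsWithStats(mask.astype(np.uint8))
    return [(c[i].round(),s[i,4],W[(l==i)&np.isfinite(W[...,0])]) for i in range(1,n) if s[i,4]>=minpx]
def rect(p):
    (c,s,a)=cv2.minAreaRect(p[:,:2].astype(np.float32)); return np.round(c,1),np.round(s,1),round(a,1)
def masks(f):
    h=cv2.cvtColor(f['pixels'],cv2.COLOR_RGB2HSV);H,S,V=h[...,0],h[...,1],h[...,2]
    W=cloud(f);z=np.nan_to_num(W[...,2],nan=-1)
    return dict(blue=(H>105)&(H<125)&(S>120)&(z>15)&(z<75),
     handtop=(H>105)&(H<125)&(S>120)&(z>61)&(z<69),
     wood=(H>14)&(H<30)&(S>50)&(S<150)&(V>120)&(z>15)&(z<24),
     pale=(H>12)&(H<30)&(S<170)&(V>110)&(z>54)&(z<66),
     jamb=(z>67)&(z<77)&(H<20)&(S>90),
     red=((H<6)|(H>174))&(S>150)&(z>2)&(z<60),
     gold=(z>75)&(z<140)&(H>12)&(H<25)&(S>160), white=(S<40)&(z>78)&(z<105))
E
python3 - <<'E'
from h import *
for n in('scene','side'):
    f=dict(np.load(n+'0.npz')); print('==',n)
    for k,m in masks(f).items():
        for c,a,p in comps(f,m):
            if len(p)<30 or np.abs(p[:,:2]).max()>1500: continue
            print(k,c,a,rect(p),p.mean(0).round(1),p[:,2].min().round(),p[:,2].max().round())
E
```

```text
== scene
blue [32. 19.] 1402 (array([ -231.4, -1424.9]), array([334.9,  24.2]), 0.7) [ -224.6 -1424.9    44.3] 15.0 75.0
blue [269. 209.] 149 (array([ 509.9, -242.8]), array([21.2, 36.9]), 1.4) [ 511.2 -242.8   64.8] 62.0 68.0
handtop [31. 12.] 174 (array([ -234.2, -1425.6]), array([ 16.3, 288.1]), 89.9) [ -229.7 -1424.8    65.1] 61.0 69.0
handtop [269. 209.] 149 (array([ 509.9, -242.8]), array([21.2, 36.9]), 1.4) [ 511.2 -242.8   64.8] 62.0 68.0
wood [150. 125.] 224 (array([ 243.7, -668.7]), array([115.6,  21.6]), 69.5) [ 247.2 -666.1   20.4] 15.0 24.0
wood [304. 241.] 2141 (array([ 508.3, -180.9]), array([ 83.7, 181.1]), 0.0) [ 518.8 -176.8   19.8] 15.0 24.0
wood [551. 269.] 781 (array([447.5, 222.2]), array([281.4,   8.3]), 89.4) [447.3 228.4  19.5] 15.0 24.0
wood [224. 313.] 4327 (array([ 703.6, -222.4]), array([ 83.8, 179.3]), 37.4) [ 716.6 -228.1   20.2] 15.0 24.0
wood [541. 351.] 893 (array([629.2, 210.4]), array([267.4,   5.6]), 89.0) [629.1 216.3  19.5] 15.0 24.0
pale [254.  18.] 97 (array([-462.1, -714.1]), array([ 22.5, 162.4]), 86.3) [-443.5 -712.1   60. ] 54.0 66.0
pale 
[... 4973 characters left out ...]
9.6,  90.9]), array([108. ,  38.3]), 43.6) [496.1  69.2  33. ] 2.0 59.0
red [277. 264.] 85 (array([ 501.2, -150.3]), array([18.9, 47.7]), 70.8) [ 500.8 -153.4   26.9] 22.0 30.0
red [590. 326.] 4287 (array([ 805.8, -441.9]), array([  8.1, 143.8]), 11.9) [ 806.3 -443.4   30.7] 2.0 60.0
gold [444. 358.] 68 (array([ 567.5, -455.1]), array([ 7. , 30.2]), 57.0) [ 566.4 -454.6   76.1] 75.0 79.0
white [81. 83.] 1942 (array([305.6, 863.5]), array([210.7, 301.9]), 6.4) [303.5 849.7  80.1] 78.0 83.0
white [376. 173.] 856 (array([730.8, -42.9]), array([64.7, 63.2]), 11.1) [725.3 -50.8  94.5] 78.0 103.0
white [159. 211.] 479 (array([361.3, -26.2]), array([64.3, 61. ]), 80.9) [360.7 -28.9  83. ] 78.0 87.0
```

Run:
```python
from h import *
from scipy.spatial.transform import Rotation as R
s=env.state(); print(s['ee_pos'],s['ee_rot'],s['time_s'],s['gripper_width'],env.grip_depth)
print(R.from_euler('xyz',s['ee_rot'],degrees=True).as_matrix().round(2))
im=cv2.imread('pics/scene0.png')[150:350,150:370]; cv2.imwrite('pics/crop.png',cv2.resize(im,None,fx=2.5,fy=2.5))
```

```text
[5.74542668e+02 1.94747124e-02 2.13181708e+02] [-1.79905271e+02 -1.73426671e-03  8.99998366e+01] 0.1 91.20879461871058 18.8
[[ 0.  1. -0.]
 [ 1. -0.  0.]
 [ 0. -0. -1.]]
```

View pics/crop.png

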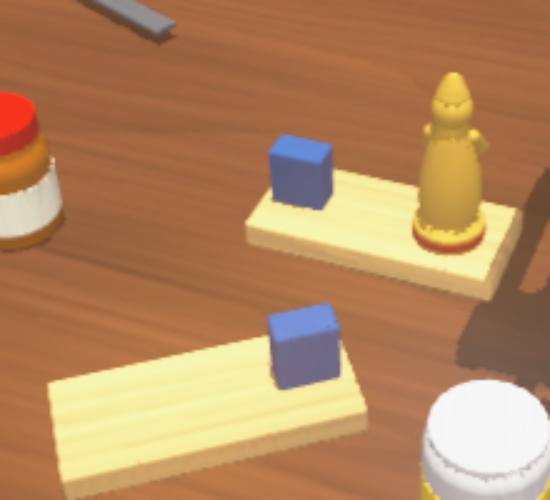

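The crop confirms it: A carries the figure, with its handle at the rear (crop (302,172)), and is 539 mm from the base against 735 mm for B. I'll move above A's handle now.

send_rows --pt "-0.035 -0.12 0 0 0 0 0.2" --pt "-0.07 -0.24 0 0 0 0 0.2" --pt "-0.1 -0.36 0 0 0 0 0.2" --pt "-0.136 -0.49 0 0 0 0 0.2" --pt "-0.136 -0.49 0 0 0 0 0.2" --pt "-0.136 -0.49 0 0 0 0 0.2" --pt "-0.136 -0.49 0 0 0 0 0.2" --squeeze 20

```text
time_s: 0.98
ee_pos: [507.4, -243.6, 213.8]
ee_rot: [-180.0, -0.0, 90.1]
force: [-0.8, -0.7, -0.2]
gripper_width: 54.9
gripper_force: 0.0
```

Run:
```python
from h import *
from scipy.spatial.transform import Rotation as R
s=env.state(); print(s['ee_pos'],s['ee_rot'],s['gripper_width'],s['force'])
f=grab('wrist','w1.png'); T=f['T_tool_cam']; print(T)
Rt=R.from_euler('xyz',s['ee_rot'],degrees=True).as_matrix()
f['R']=(Rt@T[:3,:3]).T; f['t']=-f['R']@(Rt@T[:3,3]+s['ee_pos'])
for k,m in masks(f).items():
    if k in('handtop','wood','gold'):
        for c,a,p in comps(f,m): print(k,c,a,rect(p),p.mean(0).round(1))
```

```text
[ 507.35149663 -243.63238901  213.813879  ] [-1.79990363e+02 -3.88874071e-02  9.00923275e+01] 54.8856371520726 [-0.79728238 -0.70335508 -0.24303511]
[[-3.86352125e-04 -9.69903458e-01 -2.43489492e-01  6.84276757e+01]
 [ 9.99999902e-01 -4.26803215e-04  1.13375848e-04  6.25055321e-01]
 [-2.13885725e-04 -2.43489424e-01  9.69903528e-01 -1.71410093e+02]
 [ 0.00000000e+00  0.00000000e+00  0.00000000e+00  1.00000000e+00]]
handtop [503. 148.] 1270 (array([ 663.3, -172.8]), array([23.2, 38.2]), 37.1) [ 662.4 -172.5   65.4]
handtop [322. 227.] 995 (array([ 507.5, -242.3]), array([21. , 38.4]), 0.3) [ 507.7 -241.8   65.6]
wood [321. 156.] 10770 (array([ 506.8, -180.7]), array([ 80. , 179.4]), 0.5) [ 507.2 -182.1   20.7]
wood [515. 201.] 11958 (array([ 702. , -222.4]), array([ 80.4, 180.5]), 37.2) [ 702.2 -225.4   20.7]
gold [317.  99.] 1919 (array([ 503.4, -138.6]), array([39.9, 43.9]), 65.4) [ 504.5 -139.6  108.6]
```

View pics/w1.png

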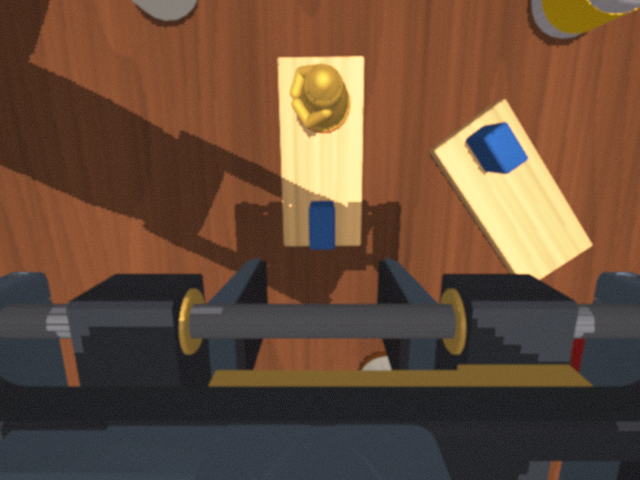

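The wrist view shows the handle at (322,225), midway between the fingers and square to them. The figure stands on the front half at (320,95). I'll go straight down and grip.

send_rows --pt "0 0 -0.09 0 0 0 0.2" --pt "0 0 -0.18 0 0 0 0.2" --pt "0 0 -0.27 0 0 0 0.2" --pt "0 0 -0.33 0 0 0 0.2" --pt "0 0 -0.36 0 0 0 0.2" --pt "0 0 -0.372 0 0 0 0.2" --pt "0 0 -0.372 0 0 0 0.2" --pt "0 0 -0.372 0 0 0 0.0" --pt "0 0 -0.372 0 0 0 -0.2" --pt "0 0 -0.372 0 0 0 -0.4" --pt "0 0 -0.372 0 0 0 -0.6" --pt "0 0 -0.372 0 0 0 -0.8" --pt "0 0 -0.372 0 0 0 -0.8" --pt "0 0 -0.372 0 0 0 -0.8" --squeeze 20

```text
time_s: 2.78
ee_pos: [506.9, -245.1, 28.2]
ee_rot: [-180.0, 0.0, 90.0]
force: [-3.5, 0.1, 5.5]
gripper_width: 24.0
gripper_force: 20.0
```

Gripped: 24 mm opening at 20 N. Next I slide gently towards the gate, lining up with its middle (x ≈ 530).

send_rows --pt "0.001 0.004 0 0 0 0 -0.8" --pt "0.003 0.012 0 0 0 0 -0.8" --pt "0.006 0.024 0 0 0 0 -0.8" --pt "0.009 0.04 0 0 0 0 -0.8" --pt "0.012 0.056 0 0 0 0 -0.8" --pt "0.015 0.072 0 0 0 0 -0.8" --pt "0.018 0.088 0 0 0 0 -0.8" --pt "0.021 0.104 0 0 0 0 -0.8" --pt "0.024 0.12 0 0 0 0 -0.8" --pt "0.027 0.136 0 0 0 0 -0.8" --pt "0.03 0.152 0 0 0 0 -0.8" --pt "0.033 0.168 0 0 0 0 -0.8" --pt "0.036 0.184 0 0 0 0 -0.8" --pt "0.039 0.2 0 0 0 0 -0.8" --pt "0.042 0.216 0 0 0 0 -0.8" --pt "0.044 0.232 0 0 0 0 -0.8" --pt "0.046 0.246 0 0 0 0 -0.8" --pt "0.046 0.256 0 0 0 0 -0.8" --pt "0.046 0.26 0 0 0 0 -0.8" --pt "0.046 0.26 0 0 0 0 -0.8"

```text
time_s: 5.28
ee_pos: [530.9, -115.8, 28.3]
ee_rot: [179.9, 0.1, 90.0]
force: [0.8, -4.9, 4.6]
gripper_width: 23.9
gripper_force: 20.0
```

Run:
```python
from h import *
s=env.state(); print(s['ee_pos'],s['ee_rot'],s['gripper_width'],s['force'])
for n in('scene','side'):
    f=grab(n,n+'2.png')
    for k,m in masks(f).items():
        if k in('wood','jamb','gold','red'):
            for c,a,p in comps(f,m,40):
                if len(p)>30 and 300<p[:,0].mean()<750 and -300<p[:,1].mean()<250: print(n,k,c,a,rect(p),p.mean(0).round(1))
```

```text
[ 530.94350227 -115.83493257   28.30573815] [1.79885681e+02 8.70041882e-02 9.00304779e+01] 23.858117586275604 [ 0.78722128 -4.85152052  4.5503136 ]
scene wood [372. 267.] 2499 (array([533.1, -51.9]), array([180.5,  83.4]), 89.9) [543.3 -48.2  20. ]
scene wood [551. 269.] 787 (array([447.4, 221.7]), array([282.2,   7.2]), 89.1) [447.2 227.6  19.5]
scene wood [225. 313.] 4313 (array([ 703.7, -222.3]), array([ 83.6, 179.4]), 37.2) [ 716.6 -228.1   20.2]
scene wood [541. 351.] 902 (array([628.8, 210.3]), array([267.1,   5.2]), 89.2) [629.1 216.5  19.5]
scene jamb [460. 224.] 72 (array([450.3,  72.2]), array([15.3, 32.8]), 90.0) [450.1  72.8  71.7]
scene jamb [442. 292.] 173 (array([612. ,  70.1]), array([15.6, 32.3]), 88.7) [615.4  70.   71.8]
scene red [451. 258.] 130 (array([518.6,  70.5]), array([ 6.9, 94.4]), 89.6) [519.6  71.2  54.9]
scene gold [407. 218.] 143 (array([542.5,  -3.9]), array([12.2, 22.8]), 7.1) [542.1  -3.4 131.7]
scene gold [405. 240.] 417 (array([ 5.448e+02, -5.000e-01]), array([18.5, 34.3]), 19.8) [546.4  -0.9  92. ]
side wood [270. 243.] 1080 (array([528.4, -53.6]), array([ 79.2, 180.7]), 0.9) [515.6 -83.5  20.9]
side wood [424. 267.] 3286 (array([ 700.4, -223.5]), array([ 83.1, 179.4]), 37.2) [ 702.5 -239.3   20.8]
side jamb [200. 184.] 112 (array([447.,  70.]), array([18.2, 31.7]), 86.0) [445.1  67.6  71.8]
side red [221. 203.] 288 (array([484.3,  70.3]), array([30.5,  8. ]), 1.9) [480.1  69.3  29.2]
side red [258. 223.] 41 (array([516. , -21.5]), array([ 7.4, 32. ]), 47.2) [516.9 -22.6  26.9]
```

View pics/side2.png

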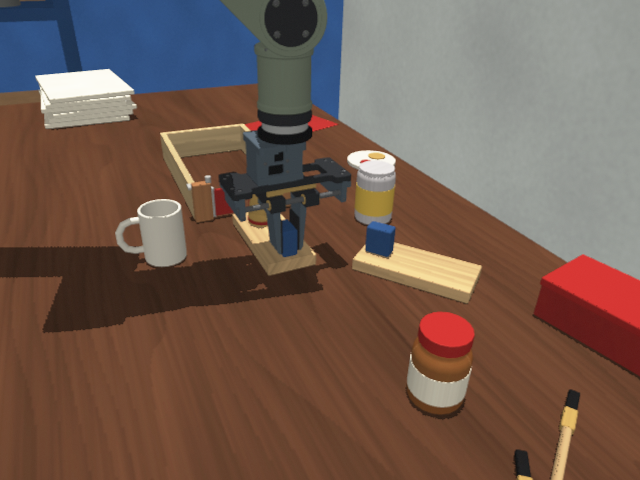

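The board (side view (270,243)) follows the hand and is centred on the gate to 1–2 mm. The figure's foot is still in place at (258,220). Now I push through the flaps.

send_rows --pt "0 0.004 0 0 0 0 -0.8" --pt "0 0.012 0 0 0 0 -0.8" --pt "0 0.024 0 0 0 0 -0.8" --pt "0 0.04 0 0 0 0 -0.8" --pt "0 0.056 0 0 0 0 -0.8" --pt "0 0.072 0 0 0 0 -0.8" --pt "0 0.09 0 0 0 0 -0.8" --pt "0 0.108 0 0 0 0 -0.8" --pt "0 0.126 0 0 0 0 -0.8" --pt "0 0.144 0 0 0 0 -0.8" --pt "0 0.162 0 0 0 0 -0.8" --pt "0 0.18 0 0 0 0 -0.8" --pt "0 0.198 0 0 0 0 -0.8" --pt "0 0.216 0 0 0 0 -0.8" --pt "0 0.234 0 0 0 0 -0.8" --pt "0 0.252 0 0 0 0 -0.8" --pt "0 0.268 0 0 0 0 -0.8" --pt "0 0.278 0 0 0 0 -0.8" --pt "0 0.284 0 0 0 0 -0.8" --pt "0 0.284 0 0 0 0 -0.8"

```text
time_s: 7.88
ee_pos: [530.2, 26.0, 28.2]
ee_rot: [180.0, 0.1, 90.0]
force: [0.3, -5.8, 6.4]
gripper_width: 24.0
gripper_force: 20.0
```

Run:
```python
from h import *
s=env.state(); print(s['ee_pos'],s['ee_rot'],s['gripper_width'],s['force'])
fs=[grab(n) for n in('scene','side')]
for n,f in zip(('scene','side'),fs):
    for k,m in masks(f).items():
        if k in('wood','gold','red'):
            for c,a,p in comps(f,m,40):
                if len(p)>30 and 300<p[:,0].mean()<650 and -300<p[:,1].mean()<280: print(n,k,c,a,rect(p),p.mean(0).round(1))
a=cv2.resize(fs[0]['pixels'][130:380,340:640],(400,333));b=cv2.resize(fs[1]['pixels'][80:330,100:400],(400,333))
cv2.imwrite('pics/both3.png',cv2.cvtColor(np.hstack([a,b]),cv2.COLOR_RGB2BGR))
```

```text
[530.2451744   26.01892238  28.24387507] [1.79964271e+02 1.08502598e-01 9.00476986e+01] 24.024171168596506 [ 0.34570826 -5.80286417  6.36721459]
scene wood [576. 274.] 564 (array([447.6, 264.2]), array([197.3,   6.6]), 89.4) [447.8 266.9  19.5]
scene wood [438. 279.] 1379 (array([532.3,  59.2]), array([ 80.8, 119.1]), 0.9) [536.2  59.7  20. ]
scene wood [504. 300.] 657 (array([531.7, 155.5]), array([51.1, 82.1]), 87.6) [546.2 162.5  19.8]
scene wood [540. 350.] 887 (array([629. , 210.4]), array([266.7,   5.3]), 89.1) [629.1 215.2  19.5]
scene red [467. 254.] 552 (array([478.7,  97.8]), array([47.9,  7.8]), 67.4) [478.1  94.3  35.7]
scene red [465. 294.] 264 (array([584.7, 101.9]), array([ 7. , 49.5]), 21.5) [585.5 102.1  48.8]
scene gold [501. 254.] 724 (array([542.2, 137.9]), array([35.5, 23.8]), 87.7) [544.7 137.6 104.3]
side wood [243. 205.] 662 (array([524.9,  85.3]), array([ 76.6, 184. ]), 7.2) [518.   62.9  20.9]
side red [273. 190.] 117 (array([584.7,  82. ]), array([18.6,  7.8]), 84.9) [585.   80.6  31. ]
side red [215. 192.] 67 (array([478.4, 105.2]), array([42.2,  5. ]), 64.8) [479.9 105.6  34.9]
```

View pics/both3.png

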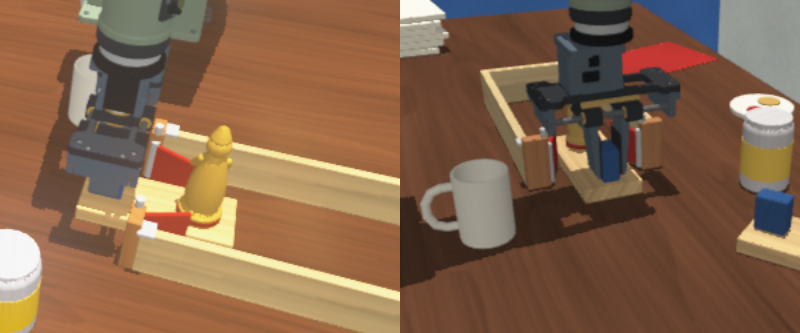

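Both flaps are open about 67° against the board's sides (left panel (170,165) and (165,222)), and the figure is upright at (205,180). I'll push on until the board's centre is about 190 mm past the gate.

send_rows --pt "0 0.004 0 0 0 0 -0.8" --pt "0 0.012 0 0 0 0 -0.8" --pt "0 0.024 0 0 0 0 -0.8" --pt "0 0.042 0 0 0 0 -0.8" --pt "0.001 0.062 0 0 0 0 -0.8" --pt "0.001 0.084 0 0 0 0 -0.8" --pt "0.001 0.106 0 0 0 0 -0.8" --pt "0.001 0.128 0 0 0 0 -0.8" --pt "0.002 0.15 0 0 0 0 -0.8" --pt "0.002 0.172 0 0 0 0 -0.8" --pt "0.002 0.194 0 0 0 0 -0.8" --pt "0.002 0.216 0 0 0 0 -0.8" --pt "0.003 0.238 0 0 0 0 -0.8" --pt "0.003 0.26 0 0 0 0 -0.8" --pt "0.003 0.282 0 0 0 0 -0.8" --pt "0.003 0.302 0 0 0 0 -0.8" --pt "0.004 0.32 0 0 0 0 -0.8" --pt "0.004 0.332 0 0 0 0 -0.8" --pt "0.004 0.336 0 0 0 0 -0.8" --pt "0.004 0.336 0 0 0 0 -0.8"

```text
time_s: 10.48
ee_pos: [531.9, 194.0, 28.2]
ee_rot: [-180.0, 0.1, 90.0]
force: [0.0, -5.3, 6.3]
gripper_width: 24.3
gripper_force: 20.0
```

Run:
```python
from h import *
s=env.state(); print(s['ee_pos'],s['ee_rot'],s['gripper_width'],s['force'])
fs=[grab(n) for n in('scene','side')]
for n,f in zip(('scene','side'),fs):
    for k,m in masks(f).items():
        if k in('wood','gold','red'):
            for c,a,p in comps(f,m,40):
                if len(p)>30 and 300<p[:,0].mean()<650 and -300<p[:,1].mean()<380: print(n,k,c,a,rect(p),p.mean(0).round(1))
a=cv2.resize(fs[0]['pixels'][130:380,340:640],(400,333));b=cv2.resize(fs[1]['pixels'][80:330,100:400],(400,333))
cv2.imwrite('pics/both4.png',cv2.cvtColor(np.hstack([a,b]),cv2.COLOR_RGB2BGR))
```

```text
[531.9381048  194.00628295  28.24110965] [-1.79998262e+02  1.04425314e-01  9.00264941e+01] 24.262029354452505 [ 0.04399711 -5.34557484  6.26331532]
scene wood [486. 254.] 240 (array([445.9, 125.8]), array([90.1,  6.2]), 89.0) [445.8 126.1  19.3]
scene wood [593. 279.] 102 (array([448.1, 295.7]), array([ 5.7, 37.3]), 1.4) [448.3 294.6  19.4]
scene wood [571. 317.] 2942 (array([534.7, 257.8]), array([ 82.5, 180.6]), 0.6) [548.5 258.6  19.9]
scene wood [540. 350.] 903 (array([629.3, 210.2]), array([266.2,   5.7]), 89.3) [629.2 214.6  19.5]
scene red [451. 259.] 132 (array([518.2,  71.4]), array([ 5.7, 93.4]), 89.2) [521.3  71.3  55.4]
scene gold [624. 282.] 938 (array([542.8, 301.1]), array([41.6, 24.8]), 80.3) [545.8 301.9 104.2]
side wood [205. 164.] 280 (array([506.4, 277.1]), array([136.3,  32.9]), 89.7) [502.5 276.7  21.5]
side wood [239. 180.] 173 (array([551.8, 181.6]), array([87.8, 44.9]), 43.8) [546.7 176.2  19.7]
side red [263. 194.] 757 (array([585.1, 116.8]), array([140.9,  51.4]), 61.3) [559.1  68.4  32.8]
side red [230. 199.] 761 (array([496.7,  70.5]), array([12.3, 54.9]), 89.9) [496.   69.   32.8]
```

View pics/both4.png

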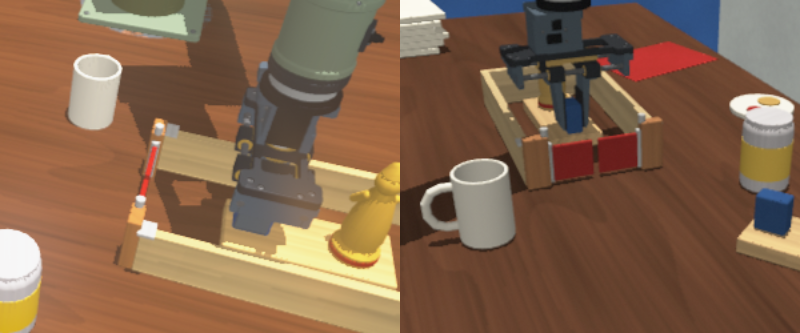

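The flaps are shut (right panel (572,160) and (618,152)), the board's centre is at y ≈ 258, about 187 mm past the gate, and the figure is upright. I'll open a little and rise straight up.

send_rows --pt "0 0 0 0 0 0 -0.3" --pt "0 0 0 0 0 0 0.1" --pt "0 0 0 0 0 0 0.1" --pt "0 0 0 0 0 0 0.1" --pt "0 0 0 0 0 0 0.1" --pt "0 0 0.03 0 0 0 0.1" --pt "0 0 0.08 0 0 0 0.1" --pt "0 0 0.15 0 0 0 0.1" --pt "0 0 0.24 0 0 0 0.1" --pt "0 0 0.33 0 0 0 0.1" --pt "0 0 0.4 0 0 0 0.1" --pt "0 0 0.4 0 0 0 0.1" --pt "0 0 0.4 0 0 0 0.1" --pt "0 0 0.4 0 0 0 0.1"

```text
time_s: 12.32
ee_pos: [531.2, 194.7, 226.7]
ee_rot: [-179.9, 0.1, 90.0]
force: [-0.5, 0.1, -0.4]
gripper_width: 50.3
gripper_force: 0.0
```

Run:
```python
from h import *
s=env.state(); print(s['ee_pos'],s['gripper_width'],s['force'],s['time_s'])
fs=[grab(n) for n in('scene','side')]
for n,f in zip(('scene','side'),fs):
    for k,m in masks(f).items():
        if k in('wood','gold','red'):
            for c,a,p in comps(f,m,40):
                if len(p)>30 and 300<p[:,0].mean()<650 and -300<p[:,1].mean()<380: print(n,k,c,a,rect(p),p.mean(0).round(1))
a=cv2.resize(fs[0]['pixels'][130:380,340:640],(400,333));b=cv2.resize(fs[1]['pixels'][80:330,100:400],(400,333))
cv2.imwrite('pics/both5.png',cv2.cvtColor(np.hstack([a,b]),cv2.COLOR_RGB2BGR))
```

```text
[531.23424577 194.71213382 226.70529267] 50.29495676910661 [-0.48880533  0.09929924 -0.414173  ] 12.325
scene wood [532. 264.] 625 (array([446.9, 197.7]), array([233.9,   7.7]), 89.7) [446.9 199.3  19.6]
scene wood [570. 315.] 3231 (array([534.3, 257.6]), array([ 85.4, 180.5]), 0.6) [544.6 256.6  19.9]
scene wood [541. 351.] 913 (array([628.4, 210.8]), array([267.5,   5.9]), 89.1) [629.2 215.7  19.4]
scene red [451. 259.] 134 (array([518.8,  71.5]), array([ 5.9, 90.2]), 89.0) [521.   71.3  55.3]
scene gold [624. 282.] 934 (array([542.7, 300.7]), array([40.8, 25.2]), 80.1) [545.7 301.8 104.6]
side wood [207. 165.] 341 (array([512. , 276.5]), array([ 44.3, 138.4]), 0.4) [505.6 270.   21.5]
side wood [239. 177.] 211 (array([558.2, 200. ]), array([111.8,  50.7]), 57.2) [550.5 189.   20.3]
side red [263. 194.] 754 (array([556.1, 125.4]), array([ 56.6, 125.1]), 3.5) [559.1  68.4  32.8]
side red [230. 199.] 763 (array([520.8,  93. ]), array([110.8,  39.8]), 44.1) [496.2  69.2  32.7]
```

View pics/both5.png

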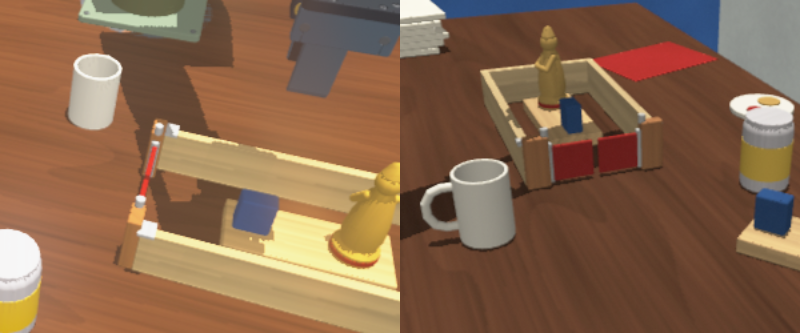

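The board lies flat inside the pen, the flaps are shut, the figure is upright at (550,70) in the right panel, and the gripper is clear. I'll hand it in.

```bash
python3 -c "
from workcell import env
print(env.job_done())"
```

```text
the job is handed in; nothing more can be done
None
```

I slid the board into the pen through the flaps, which shut behind it; the figure is still upright in its place and the gripper is clear. I handed the job in at about 12 s, and no verdict was shown.

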